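# Find the full screw box

### The arm

A 7-joint arm with a two-finger parallel gripper is mounted at the origin on the work surface. World frame = base frame: x ahead of the robot, y to its left, z up, the work surface at z = 0. Lengths are in mm, angles in rad, forces in N, time in s.
With the tool pointing down it reaches from about 400 to 850 mm from the base axis. Payload 10.4 kg.
Tool frame: the origin (TCP) lies at the very end of the fingers, on their centre line; the grasp point (between the pads) lies behind it (bot.grip_depth is the z of the grasp point in the tool frame, in mm); z points along the fingers, y is the direction in which the jaws open and shut (so a half turn about z gives the same grasp; the last joint's range is limited). The gripper opens to 85 mm and grips with 20 to 120 N. Pads are 22 mm wide; open, the fingers measure 114 mm over their backs; the gripper's body (76 mm by 85 mm) begins 54 mm behind the grasp point. The pads swing forward as they close: fully open they stand 13 mm farther back than shut.
Start: joints at [-1.241, 0.332, -0.065, 1.46, 0.022, 1.35, -0.088], TCP at [215.942, 586.534, 207.938] pointing down, gripper open.
Joint ranges: [-2.6, 2.6], [-0.5, 2.12], [-1.47, 1.34], [0.16, 2.42], [-1.27, 4.41], [0.06, 2.06], [-2.6, 2.6]. Speed limits (rad/s): [2.22, 2.22, 2.79, 2.79, 3.14, 3.14, 3.14].

### API

Orientations are given as a unit quaternion [w, x, y, z].
In Python, from bench import bot gives the robot as it stands.
- The arm moves only by the tool apply_moves, never from a script. Its argument "plan" is one flat list of numbers, 5 for each row, row after row: the opening in per cent of the stroke, from 0 (shut) to 100 (fully open), then the shift along the tool's x, y, z in m, then the turn about the tool's z in rad. A call has 1 to 12 rows; each row is the pose to reach, as a shift and turn from the pose commanded when the call began, along the tool's axes at that moment; what a row does not reach only later rows make up. A row lasts 1/12 s, in which the tool goes at most 41.7 mm and 7.16 degrees, less where a joint would pass 70% of its speed; a pose out of reach is approached as far as the arm can. A call with a gripper value outside its range is refused whole. The fingers move at their own pace and stop on an object; the grip force is fixed at half the most. Time passes only in rows, so rows that repeat a pose let the fingers close. It gives the time, the measured TCP pose, the force and the opening at its end, in the units of the state.
- bot.sense(): the state, without advancing time (a new reading comes with each control period).
- bot.camera(name): name is "scene" or "top" or "wrist"; returns a dict with "img" (384x512x3 uint8, blue, green, red), "fx", "fy", "cx", "cy" (pixels), "R" (3x3) and "t" (3): a world point X has camera coordinates R X + t. Camera axes: x right, y down, z forward; pixel columns grow to the right and rows downward; lengths in mm; the calibration is good to about 2 mm. A picture is of the moment at which its call begins. There is no depth.
- bot.sign_off(): hands the job in, once; it reports no verdict.
Trained networks look in a picture, given as the dict that the camera call returned (one of the last four; its "shot" number tells which), for a name from the list of things; names that differ only in an ending like _2 or _b are one class to them, and where a whole thing is asked for, a point or a joint stands for the part that bears it (a point fixed in the world has none). Each returns a list of dicts, best first, with "conf" (0 to 1); they miss things now and then, are a little off and sometimes report something else, mostly with a low value. They report only what shows in the picture. A call takes as long as a camera call.
- bot.search_frame(picture, name): "point" ([x, y, z] in mm, in the coordinates of the camera as it stood for that picture, good to about 4 mm: the middle of the surface that is visible of it).
The state is a dict: "t": time; "q": joint angles; "joint_vel": joint speeds; "effort": joint torques, N m; "position": TCP position; "tcp_rot": TCP orientation; "contact_force": force on the tool from outside, world axes, zero at the start; "moment": the same for the moment, N m; "width": finger opening in mm.
Only numpy, scipy, OpenCV 4.12 (cv2) and the standard library are available. Lean on these libraries where they do the work, as an engineer would, in place of code of your own. Each camera call takes 0.05 s, during which the arm holds its last target.

### The job

Three identical closed blue screw boxes stand on the workbench: one is full of screws, the other two are nearly empty. Lift them in turn to feel which one is heavy and set the heavy one down flat inside the green wooden tray; leave each light box standing on the bench where it stood. Keep the boxes upright all the time.

Things in the scene. Friction and masses are not known exactly. Their poses are not given: they have to be found in the camera images.
- box_a: one of three identical closed screw boxes, blue plastic, white lid rim, screw picture on top; 90 (x) x 50 (y) x 60 mm high, smooth upright sides. Any of them may be the full one. Full: 0.5 to 0.75 kg; nearly empty: 0.1 to 0.2 kg; contents centred, hardly shift. Origin at the centre of the underside, z up; stands on the bench, its x within 25 degrees of world x, long sides clear by 35 mm
- box_b: one of three identical closed screw boxes, blue plastic, white lid rim, screw picture on top; 90 (x) x 50 (y) x 60 mm high, smooth upright sides. Any of them may be the full one. Full: 0.5 to 0.75 kg; nearly empty: 0.1 to 0.2 kg; contents centred, hardly shift. Origin at the centre of the underside, z up; stands on the bench, its x within 25 degrees of world x, long sides clear by 35 mm
- box_c: one of three identical closed screw boxes, blue plastic, white lid rim, screw picture on top; 90 (x) x 50 (y) x 60 mm high, smooth upright sides. Any of them may be the full one. Full: 0.5 to 0.75 kg; nearly empty: 0.1 to 0.2 kg; contents centred, hardly shift. Origin at the centre of the underside, z up; stands on the bench, its x within 25 degrees of world x, long sides clear by 35 mm
- tray: open green wooden tray, fixed on the bench, 200 (its x) x 180 (its y) mm outside, walls 8 mm thick and 30 mm high, inner floor 8 mm above the bench. It may stand anywhere in the row with the boxes. Origin at the centre of its underside, z up

How it is judged (in metres and radians):
At the end, for the whole second after the job is handed in: The full box stands flat in the tray (underside within 20 mm of the tray's underside level, tilted less than 10 degrees, its whole weight, over 3.5 N, on the tray); each of the other two stands on the bench within 50 mm of where it started, tilted less than 10 degrees; all at rest (((x of box_a in the frame of tray between -0.09 and 0.09 m and y of box_a in the frame of tray between -0.08 and 0.08 m and z of box_a in the frame of tray below 0.02 m and angle between each of box_a, box_b, box_c's own z axis and vertical below 0.17 rad and contact force between box_a and tray above 3.5 N and linear speed of each of box_a, box_b, box_c below 0.02 m/s and distance of each of box_b, box_c from where it was at the start of the episode below 0.05 m and height (world z) of each of box_b, box_c below 0.015 m) or (x of box_b in the frame of tray between -0.09 and 0.09 m and y of box_b in the frame of tray between -0.08 and 0.08 m and z of box_b in the frame of tray below 0.02 m and angle between each of box_b, box_a, box_c's own z axis and vertical below 0.17 rad and contact force between box_b and tray above 3.5 N and linear speed of each of box_b, box_a, box_c below 0.02 m/s and distance of each of box_a, box_c from where it was at the start of the episode below 0.05 m and height (world z) of each of box_a, box_c below 0.015 m) or (x of box_c in the frame of tray between -0.09 and 0.09 m and y of box_c in the frame of tray between -0.08 and 0.08 m and z of box_c in the frame of tray below 0.02 m and angle between each of box_c, box_a, box_b's own z axis and vertical below 0.17 rad and contact force between box_c and tray above 3.5 N and linear speed of each of box_c, box_a, box_b below 0.02 m/s and distance of each of box_a, box_b from where it was at the start of the episode below 0.05 m and height (world z) of each of box_a, box_b below 0.015 m))); the robot touches nothing.
It fails at once if a box is tipped by more than 35 degrees (angle between any of box_a, box_b, box_c's own z axis and vertical above 0.61 rad).
It also fails if it takes over 72 s, if anything falls off the work surface, if the arm or the gripper's body presses on something with over 40 N, if the wrist force passes 120 N, or if a joint passes its speed limit or range.

## Working session

There is one attempt and no reset: what is moved stays moved. The work goes in short steps, Python scripts to look and compute and a tool call to move; the robot and the scene stay as the last step left them, time stands still between calls to the robot, and variables do not carry over. Pictures are saved under pics/ and viewed, and the job is handed in when it is done.

Besides the shell and the picture viewer there is one more tool, called after "Emit:" as name(argument=value, ...) on one line, values as JSON. apply_moves: Moves the arm, as the interface text tells. Its arguments: {"type":"object","properties":{"plan":{"type":"array","items":{"type":"number"}}},"required":["plan"]}

```bash
ls; mkdir -p pics; python3 - <<'E'
from bench import bot
import cv2, numpy as np
s=bot.sense(); print(s, bot.grip_depth)
for n in ("top","scene"):
    c=bot.camera(n); cv2.imwrite(f"pics/{n}0.png",c["img"])
    print(n,c["shot"],c["fx"],c["cx"],c["cy"],np.round(c["R"],3).tolist(),np.round(c["t"],1).tolist())
    for nm in ("box_a","tray"):
        for d in bot.search_frame(c,nm):
            p=c["R"].T@(np.array(d["point"])-c["t"]); print(nm,round(d["conf"],2),np.round(p,1))
E
```

```text
pics
{'t': 0.0, 'q': array([-1.24060079,  0.33288414, -0.06467895,  1.46099099,  0.02162842,
        1.34987121, -0.0885158 ]), 'joint_vel': array([-0.00078621, -0.00141089, -0.00101514, -0.00056124, -0.00208221,
       -0.00039779, -0.00147101]), 'effort': array([ 8.39674340e-05, -6.25444579e+01,  4.94253798e-02, -3.91596437e+01,
        1.62039668e-02,  9.65003361e-03,  5.23599306e-05]), 'position': array([215.83450874, 586.10037055, 207.08452613]), 'tcp_rot': array([-7.70362795e-05,  1.75487990e-01,  9.84481302e-01, -7.24708101e-04]), 'contact_force': array([ 0.07947962,  0.33529914, -0.09224891]), 'moment': array([0.0100223 , 0.0136521 , 0.01990388]), 'width': 85.53370033528752} -18.700000000000003
top 1 420.8122456016089 252.08555227168085 184.55056513564347 [[0.028, -0.999, -0.029], [-0.981, -0.022, -0.193], [0.192, 0.034, -0.981]] [10.2, 515.2, 782.3]
box_a 0.87 [525.6 -91.8  59.1]
box_a 0.86 [476.4 302.2  57. ]
box_a 0.82 [ 461.5 -325.7   59.9]
tray 0.92 [476.6 103.6   6.3]
scene 2 466.79920070055016 257.8706764226508 194.36030556290376 [[0.469, 0.883, 0.017], [0.481, -0.24, -0.843], [-0.74, 0.404, -0.538]] [-246.8, -210.9, 1630.4]
box_a 0.71 [506.  301.3  50.7]
box_a 0.63 [ 502.7 -336.8   62.1]
box_a 0.56 [ 561.1 -108.6   60.4]
tray 0.65 [484.6 102.6  10.2]
```

View pics/top0.png

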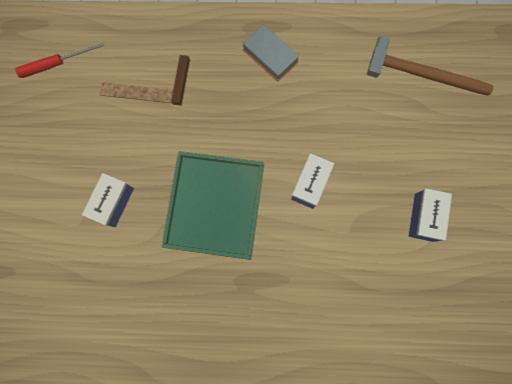

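View pics/scene0.png

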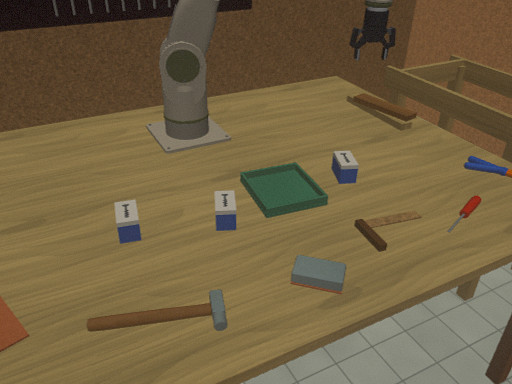

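The top picture shows lids at about (109,200), (313,180) and (434,215), and the tray at (214,205). The scene picture agrees. Next I fit the lids and the tray outline.

```bash
cat > h.py <<'E'
from bench import bot
import cv2, numpy as np
def bp(c,px,z):
    u=np.atleast_2d(px).astype(float)
    r=np.c_[(u[:,0]-c["cx"])/c["fx"],(u[:,1]-c["cy"])/c["fy"],np.ones(len(u))]@c["R"]
    o=-c["R"].T@c["t"]
    return (o+r*((z-o[2])/r[:,2])[:,None])[:,:2]
def lids(c):
    im=c["img"].astype(int); m=((im.min(2)>150)&(im.max(2)-im.min(2)<40)).astype(np.uint8)
    m=cv2.morphologyEx(m,cv2.MORPH_CLOSE,np.ones((9,9)))
    m[:120]=0
    k,_=cv2.findContours(m,0,2); out=[]
    for q in k:
        if cv2.contourArea(q)<150: continue
        r=cv2.minAreaRect(bp(c,q[:,0],60).astype(np.float32))
        (x,y),(w,h),a=r
        if w<h: w,h,a=h,w,a+90
        a=(a+90)%180-90
        out.append((x,y,w,h,a))
    return out
def tray(c):
    hsv=cv2.cvtColor(c["img"],cv2.COLOR_BGR2HSV)
    m=cv2.inRange(hsv,(65,80,20),(95,255,200)); k,_=cv2.findContours(m,0,2); q=max(k,key=cv2.contourArea)
    return cv2.minAreaRect(bp(c,q[:,0],30).astype(np.float32))
E
python3 - <<'E'
from h import *
c=bot.camera("top")
for l in lids(c): print(np.round(l,1))
print(tray(c)); s=bot.sense(); print(s["t"],s["position"])
from scipy.spatial.transform import Rotation as R
q=s["tcp_rot"]; print(np.round(R.from_quat([q[1],q[2],q[3],q[0]]).as_matrix(),3))
E
```

```text
[ 464.4 -327.    90.9   51.2  -10.9]
[478.9 314.4  91.3  50.8 -21.4]
[527.6 -95.9  91.1  51.7 -22.3]
((472.7147216796875, 101.68600463867188), (176.1103515625, 186.18673706054688), 83.58033752441406)
0.35 [215.91901842 586.43434751 207.74705416]
[[-0.938  0.346 -0.   ]
 [ 0.346  0.938 -0.   ]
 [-0.    -0.    -1.   ]]
```

```bash
cat >> h.py <<'E'
from scipy.spatial.transform import Rotation as Rn
def go(x,y,z,ang):
    """shift in tool axes (m) and turn to bring TCP to x,y,z with tool y along box y (long axis at ang deg)"""
    s=bot.sense(); M=Rn.from_quat(np.roll(s["tcp_rot"],-1)).as_matrix()
    d=M.T@(np.array([x,y,z])-s["position"])/1000
    cur=np.degrees(np.arctan2(M[1,1],M[0,1])); turn=-np.radians((ang+90-cur+90)%180-90)
    print("t",round(s["t"],2),"pos",np.round(s["position"],1),"w",round(s["width"],1),"F",np.round(s["contact_force"],2),"M33",round(M[2,2],4),"-> shift",np.round(d,3),"turn",round(turn,3))
E
python3 -c "
from h import *
go(479,314.4,110,-21.4)"
```

```text
t 0.35 pos [215.9 586.4 207.7] w 85.3 F [-0.91 -0.31 -0.48] M33 -1.0 -> shift [-0.341 -0.164  0.098] turn 0.021
```

Emit:
apply_moves(plan=[100,-0.341,-0.164,0.098,0.02,100,-0.341,-0.164,0.098,0.02,100,-0.341,-0.164,0.098,0.02,100,-0.341,-0.164,0.098,0.02,100,-0.341,-0.164,0.098,0.02,100,-0.341,-0.164,0.098,0.02,100,-0.341,-0.164,0.098,0.02,100,-0.341,-0.164,0.098,0.02,100,-0.341,-0.164,0.098,0.02,100,-0.341,-0.164,0.098,0.02,100,-0.341,-0.164,0.098,0.02,100,-0.341,-0.164,0.098,0.02])

```text
t: 1.35
position: [479.7, 314.1, 109.7]
tcp_rot: [-0.0, 0.186, 0.982, -0.0]
contact_force: [0.0, 0.3, 0.4]
width: 85.3
```

```bash
python3 - <<'E'
from h import *
c=bot.camera("wrist"); cv2.imwrite("pics/w1.png",c["img"])
for l in lids(c): print(np.round(l,1))
for d in bot.search_frame(c,"box_a"): print(round(d["conf"],2),np.round(c["R"].T@(np.array(d["point"])-c["t"]),1))
go(479,314.4,18,-21.4)
E
```

```text
[478.5 314.1  90.7  51.2 -21.2]
0.92 [473.5 318.2  61.9]
t 1.45 pos [478.4 316.2 110.2] w 85.1 F [ 0.3   0.68 -0.22] M33 -1.0 -> shift [-0.001 -0.002  0.092] turn 0.002
```

View pics/w1.png

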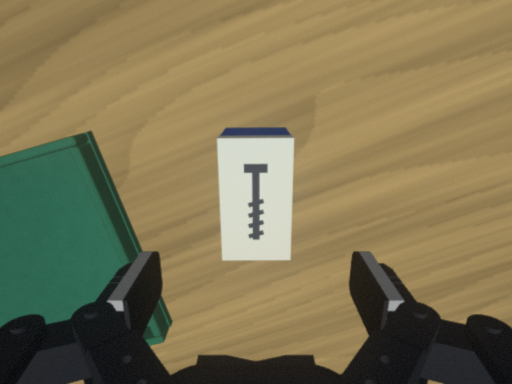

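The wrist picture shows the lid at (255,197), square to the jaws and centred between them. It matches the top fit to within 1 mm, so I go down and grip.

Emit:
apply_moves(plan=[100,0,0,0.03,0,100,0,0,0.06,0,100,0,0,0.08,0,100,0,0,0.092,0,100,0,0,0.092,0,0,0,0,0.092,0,0,0,0,0.092,0,0,0,0,0.092,0,0,0,0,0.092,0,0,0,0,0.092,0,0,0,0,0.092,0,0,0,0,0.092,0])

```text
t: 2.45
position: [479.9, 315.1, 19.8]
tcp_rot: [0.001, 0.185, 0.983, 0.001]
contact_force: [-3.7, -2.7, 8.5]
width: 48.6
```

```bash
python3 -c "
from h import *
go(479,314.4,68,-21.4);s=bot.sense();print(s['effort'].round(2),s['moment'].round(2))"
```

```text
t 2.45 pos [479.9 315.1  19.8] w 48.6 F [-3.67 -2.68  8.54] M33 -1.0 -> shift [ 0.001 -0.001 -0.048] turn 0.001
[ -0.36 -55.51   2.55 -31.92  -0.16  -1.42  -0.09] [-0.57  0.67  0.12]
```

Emit:
apply_moves(plan=[0,0,0,-0.01,0,0,0,0,-0.025,0,0,0,0,-0.04,0,0,0,0,-0.05,0,0,0,0,-0.05,0,0,0,0,-0.05,0,0,0,0,-0.05,0,0,0,0,-0.05,0,0,0,0,-0.05,0])

```text
t: 3.2
position: [478.8, 314.4, 67.0]
tcp_rot: [-0.001, 0.185, 0.983, -0.001]
contact_force: [0.9, -0.3, -6.8]
width: 48.8
```

```bash
python3 -c "
from h import *
go(479,314.4,18,-21.4);s=bot.sense();print(s['effort'].round(2),s['moment'].round(2))
c=bot.camera('scene');cv2.imwrite('pics/s2.png',c['img'][100:260,200:420]);print(bot.sense()['contact_force'])"
```

```text
t 3.2 pos [478.8 314.4  67. ] w 48.8 F [ 0.87 -0.31 -6.79] M33 -1.0 -> shift [-0.     0.     0.049] turn 0.001
[-0.000e+00 -6.148e+01  2.890e+00 -3.746e+01  2.000e-02  1.000e-02
  0.000e+00] [0.04 0.   0.02]
[ 0.47547575  1.03825978 -7.05814598]
```

View pics/s2.png

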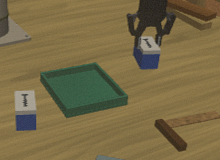

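Box A hangs from the gripper in the scene picture, at about (150,55) in the crop, and it weighs about 6.9 N. That is roughly 0.7 kg, so it's the full one. Next I carry it to the tray centre.

```bash
python3 -c "
from h import *
go(473,102,95,-6.4)"
```

```text
t 3.25 pos [478.9 314.5  67.1] w 48.0 F [ 0.48  1.04 -7.06] M33 -1.0 -> shift [-0.072 -0.2   -0.028] turn -0.261
```

Emit:
apply_moves(plan=[0,0,0,-0.015,0,0,0,-0.01,-0.028,0,0,-0.01,-0.03,-0.028,-0.03,0,-0.02,-0.055,-0.028,-0.07,0,-0.03,-0.08,-0.028,-0.11,0,-0.04,-0.11,-0.028,-0.15,0,-0.05,-0.14,-0.028,-0.19,0,-0.06,-0.165,-0.028,-0.22,0,-0.067,-0.185,-0.028,-0.25,0,-0.072,-0.2,-0.028,-0.26,0,-0.072,-0.2,-0.028,-0.26,0,-0.072,-0.2,-0.028,-0.26])

```text
t: 4.25
position: [473.4, 101.5, 95.8]
tcp_rot: [-0.0, 0.057, 0.998, 0.0]
contact_force: [0.1, 0.9, -7.4]
width: 48.7
```

```bash
python3 -c "
from h import *
go(473,102,30,-6.4)
c=bot.camera('wrist');cv2.imwrite('pics/w3.png',c['img']);print(tray(c))"
```

```text
t 4.25 pos [473.4 101.5  95.8] w 48.7 F [ 0.1   0.89 -7.41] M33 -1.0 -> shift [0.    0.    0.066] turn -0.003
((466.07501220703125, 102.59136962890625), (177.67654418945312, 174.81729125976562), 83.7922134399414)
```

View pics/w3.png

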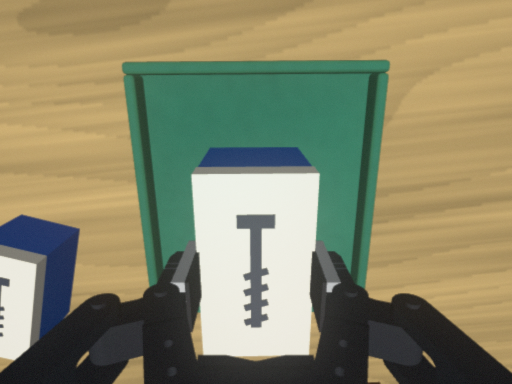

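The box hangs upright and centred over the tray. Its rim spans columns 125–388, with the box at 195–318. I lower it gently.

Emit:
apply_moves(plan=[0,0,0,0.02,0,0,0,0,0.04,0,0,0,0,0.053,0,0,0,0,0.06,0,0,0,0,0.063,0,0,0,0,0.066,0,0,0,0,0.068,0,0,0,0,0.068,0,0,0,0,0.068,0])

```text
t: 5.05
position: [473.9, 102.6, 28.4]
tcp_rot: [0.0, 0.056, 0.998, 0.0]
contact_force: [-0.3, -0.1, -7.1]
width: 48.6
```

Emit:
apply_moves(plan=[0,0,0,0.001,0,0,0,0,0.002,0,0,0,0,0.002,0,0,0,0,0.002,0])

```text
t: 5.38
position: [474.1, 102.5, 27.8]
tcp_rot: [0.0, 0.057, 0.998, 0.001]
contact_force: [-8.7, -3.6, 14.7]
width: 48.7
```

Emit:
apply_moves(plan=[0,0,0,-0.0015,0,0,0,0,-0.0015,0,40,0,0,-0.0015,0,100,0,0,-0.0015,0,100,0,0,-0.0015,0,100,0,0,-0.0015,0,100,0,0,-0.0015,0,100,0,0,-0.0015,0])

```text
t: 6.05
position: [473.7, 102.4, 27.5]
tcp_rot: [0.0, 0.056, 0.998, 0.0]
contact_force: [-0.1, 0.2, -0.1]
width: 85.6
```

```bash
python3 -c "
from h import *
go(473,102,150,-6.4)"
```

```text
t 6.05 pos [473.7 102.4  27.5] w 85.6 F [-0.13  0.16 -0.12] M33 -1.0 -> shift [ 0.001 -0.    -0.123] turn -0.001
```

Emit:
apply_moves(plan=[100,0,0,-0.02,0,100,0,0,-0.05,0,100,0,0,-0.09,0,100,0,0,-0.13,0,100,0,0,-0.16,0,100,0,0,-0.16,0,100,0,0,-0.16,0,100,0,0,-0.16,0])

```text
t: 6.72
position: [473.2, 102.3, 186.9]
tcp_rot: [-0.0, 0.056, 0.998, -0.0]
contact_force: [0.3, 0.4, 0.0]
width: 85.3
```

```bash
python3 -c "
from h import *
go(473,102,150,-6.4)
c=bot.camera('wrist');cv2.imwrite('pics/w4.png',c['img'])
c=bot.camera('top')
for l in lids(c): print(np.round(l,1))
c=bot.camera('scene');cv2.imwrite('pics/s4.png',c['img']); go(0,0,0,0)"
```

```text
t 6.72 pos [473.2 102.3 186.9] w 85.3 F [0.34 0.39 0.01] M33 -1.0 -> shift [ 0.    -0.     0.037] turn -0.001
[ 464.4 -327.    90.4   50.6  -10.8]
[527.6 -95.9  91.1  51.6 -22.3]
t 6.87 pos [472.8 102.1 186.1] w 85.6 F [ 0.56 -0.12 -0.22] M33 -1.0 -> shift [ 0.458 -0.154  0.187] turn -0.113
```

View pics/w4.png

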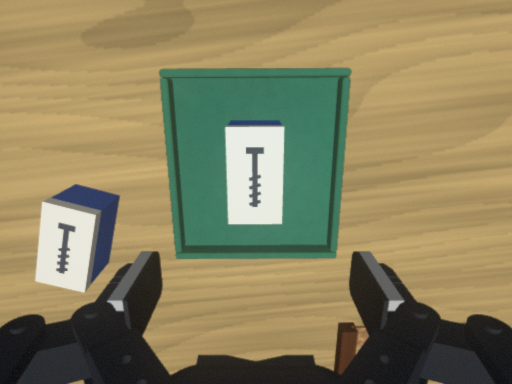

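View pics/s4.png

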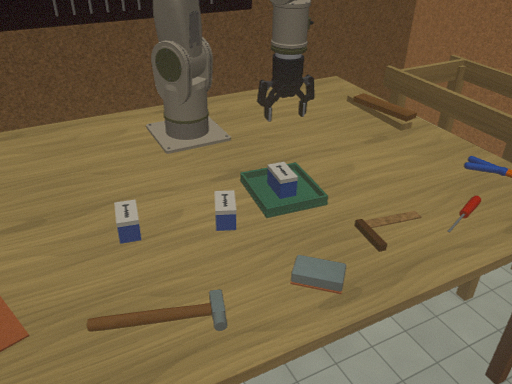

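The wrist picture shows box A flat in the tray, with its lid at (255,175) well inside the rim. The other two boxes haven't moved, and the gripper is clear at 187 mm. The 7 N reading settles which box is full, so lifting the light ones would only add risk. I hand in now.

```bash
python3 -c "
from bench import bot
print(bot.sign_off())"
```

```text
the job is handed in; nothing more can be done
None
```

The heavy box is in the tray, and I handed the job in at about 6.9 s of the 72 s allowed. No verdict is reported.

- **Finding the heavy box:** The first box I lifted, at about (479, 314) mm, pulled 6.8–7.4 N. That is about 0.7 kg, well above a nearly empty box (at most about 2 N). I therefore did not lift the other two, so I never measured that they are light. I inferred it from the task saying only one is full.
- **Placing it:** I carried it upright to the tray centre, at about (473, 102) mm, and turned it to line up with the tray. I lowered it until it touched and then released it. The push on the tray reached roughly 22 N for a moment, and the force on the tool fell back to about 0 after release.
- **Final checks:** The wrist and scene pictures show the box standing flat, well inside the tray rim. In the top picture the other two boxes are within 0.1 mm of where they started. The open gripper was about 187 mm above the bench, touching nothing.
- **Disagreements:** My tray outline measured about 186 × 176 mm against the real 200 × 180 mm. The fitted centre differed by 7 mm in x between the top and wrist cameras. The network's position for the first box was up to 12 mm off my fit of its lid. The lid fits from the two cameras agreed to within 1 mm, so I used those.

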